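Close the hardware box: lid on, three stiff clips folded home

TASK

Set the lid squarely on the open hardware box, so that its plug drops in and it lies flush on the rim all round, while the three yellow clips still stand open. Then fold all three clips down over the lid rim, pressing each against its stiff hinge until it is fully home on its stop. Work gently (lower the lid, do not drop or force it, and never press on a clip with more than 30 N, for they are brittle), leave the tape measure, the screwdriver and the glue bottle where they are, and let go of everything at the end.

Things in the scene. Friction and masses are not known exactly. Their poses are not given: they have to be found in the camera images.
- box: Black open plastic box that does not move, outside 120 mm (its x) by 170 mm (its y) by 70 mm high, walls 8 mm, mouth 104 x 154 mm, rim at 70 mm. Origin at the centre of its underside on the bench, z up; its x axis points away from the clip_near side, its y axis to the clip_left side.
- lid_grip (a point): Centre of the red bar handle (18 lid x, 60 lid y, 30 mm high) on the loose blue lid, about 0.28 kg. Plate 120 (x) by 170 (y) by 6 mm, its top 15 mm below this point; under it a plug 98 x 148 mm, 8 mm deep (3 mm play each side in the box mouth), on which the lid stands on the bench. Seated, this point is 91 mm above the box's origin. Half a turn about z makes no difference.
- clip_near_hinge (a point): Nominal hinge axis (along box y) of the yellow clip on the box's -x side: fixed to the box, 6 mm outside the wall's middle, 83.5 mm up. Each clip is a plate 40 mm wide, 5 mm thick, reaching 42 mm from its axis, which is at mid-thickness. The real axis of each clip is up to 4 mm higher or lower (hidden, differs by clip), so where a clip is home must be felt.
- clip_left_hinge (a point): Nominal hinge axis of the clip on the box's +y side: 6 mm outside that wall, 12 mm from its middle towards box +x, 83.5 mm up; its axis is along box x. Same plate, and the same hidden height error of up to 4 mm.
- clip_right_hinge (a point): Nominal hinge axis of the clip on the box's -y side: 6 mm outside that wall, 12 mm from its middle towards box +x, 83.5 mm up; its axis is along box x. Same plate, and the same hidden height error of up to 4 mm.
- clip_near (a joint): Clip angle, rad: 0 = home at its hard stop, level over the lid rim (a few mm above it), pointing inwards; 1.57 upright; starts at 1.7 to 2.1, leaning outwards (stop at 2.2). Push its outer face inwards, then down. The hinge is stiff: it resists with 0.16 N m when upright, rising evenly to 0.23 N m near home (7 N at 34 mm from the axis), and stays where it is left; at the stop the force shoots up.
- clip_left (a joint): Angle of the clip on the box's +y side: same meaning, stiffness and stops as clip_near.
- clip_right (a joint): Angle of the clip on the box's -y side: same meaning, stiffness and stops as clip_near.
- tape_mid (a point): Bystander: centre of a orange tape measure, 60 x 35 x 55 mm high, standing on the bench.
- screwdriver_grip (a point): Bystander: handle of a screwdriver lying on the bench.
- glue_mid (a point): Bystander: centre of an upright glue bottle 52 mm across and 100 mm high.
Mind the look-alikes: they are no part of the job. Of the things like the part that bears lid_grip, leave any that is black or white; of the rest the larger one is meant.

How it is judged:
By the outcome, as a careful person would: the job done as asked, in the order asked, and still so for the second after the job is handed in, with the robot touching nothing.
It also fails if it takes over 72 s, if anything falls off the work surface, if the arm or the gripper's body presses on something with over 40 N, if the wrist force passes 120 N, or if a joint passes its speed limit or range.

ROBOT

A 7-joint arm with a two-finger parallel gripper is mounted at the origin on the work surface. World frame = base frame: x ahead of the robot, y to its left, z up, the work surface at z = 0. Lengths are in mm, angles in rad, forces in N, time in s.
With the tool pointing down it reaches from about 425 to 1025 mm from the base axis. Payload 9.4 kg.
Tool frame: the origin (TCP) lies midway between the tips of the shut fingers; the grasp point (between the pads) lies 19 mm behind it; z points along the fingers, y is the line along which they close (so a half turn about z gives the same grasp; the last joint's range is limited). The gripper opens to 85 mm and grips with 20 to 120 N. Pads are 22 mm wide; open, the fingers measure 114 mm over their backs; the gripper's body (76 mm by 85 mm) begins 54 mm behind the grasp point. The pads swing forward as they close: fully open they stand 13 mm farther back than shut.
Start: joints at [-1.333, 0.599, -0.003, 1.599, 0.002, 0.943, -0.08], TCP at [224.483, 689.37, 231.275] pointing down, gripper open.
Joint ranges: [-2.57, 2.57], [-0.35, 1.97], [-1.29, 1.29], [0.11, 2.56], [-1.05, 4.19], [0.11, 1.86], [-2.63, 2.63]. Speed limits (rad/s): [2.22, 2.22, 3.01, 3.01, 3.14, 3.14, 3.14].

INTERFACE

Orientations are given as a unit quaternion [w, x, y, z].
In Python, from bench import sense, viewer, workorder gives the robot as it stands. The module is installed in compiled form; this text tells all that it offers.
- The arm moves only by the tool servo_tool, never from a script. Its argument "motion" is text: rows parted by semicolons, each of 7 numbers parted by spaces: the opening, from 0 (shut) to 1 (fully open), then the shift along the tool's x, y, z in mm, then the turn, a rotation vector about the tool's x, y, z in rad. A call has 1 to 8 rows; each row is the pose to reach, as a shift and turn from the pose commanded when the call began, along the tool's axes at that moment; what a row does not reach only later rows make up. A row lasts 1/12 s, in which the tool goes at most 41.7 mm and 7.16 degrees, less where a joint would pass 70% of its speed; a pose out of reach is approached as far as the arm can. A call with a gripper value outside its range is refused whole. The fingers move at their own pace and stop on an object; the grip force is fixed at half the most. Time passes only in rows, so rows that repeat a pose let the fingers close. It gives the time, the measured TCP pose, the force, the opening and the grip force at its end, in the units of the state.
- sense(): the state, without advancing time (a new reading comes with each control period).
- viewer.capture(name): name is "scene" or "top" or "wrist"; returns (picture, depth): 384x512x3 uint8, red, green, blue; 384x512 float32, mm along the optical axis (not along the pixel's ray), 0 where there is no reading.
- viewer.camera_info(name): a dict with "mtx" (3x3 intrinsics, pixels), "view" (4x4, takes a point from world to camera coordinates); the wrist camera has in their place "hand_eye" (4x4, takes a point from camera to tool coordinates, whose origin is the TCP and whose axes are the flange's). Camera axes: x right, y down, z forward; pixel columns grow to the right and rows downward; lengths in mm; the calibration is good to about 2 mm. A picture is of the moment at which its call begins: read the wrist's pose just before it. camera_info takes no time and is no camera call.
- workorder.job_done(): hands the job in; it is judged then, once.
The state is a dict: "clock": time; "q": joint angles; "qvel": joint speeds; "joint_torque": joint torques, N m; "position": TCP position; "tool_rot": TCP orientation; "contact_force": force on the tool from outside, world axes, zero at the start; "torque": the same for the moment, N m; "opening": finger opening in mm; "grasp_force": force on a finger pad.
Only numpy, scipy, OpenCV 4.12 (cv2) and the standard library are available. Lean on these libraries where they do the work, as an engineer would, in place of code of your own. Each camera call takes 0.05 s, during which the arm holds its last target. There are 200 camera calls.

## Working session

There is one attempt and no reset: what is moved stays moved. The work goes in short steps, Python scripts to look and compute and a tool call to move; the robot and the scene stay as the last step left them, time stands still between calls to the robot, and variables do not carry over. Pictures are saved under pics/ and viewed, at most 10 in all, crops included, and the job is handed in when it is done.

Besides the shell and the picture viewer there is one more tool, called after "Request:" by a JSON object that holds its "name" and its "arguments". servo_tool: Moves the arm, as the interface text tells. Its arguments: {"type":"object","properties":{"motion":{"type":"string"}},"required":["motion"]}

```bash
mkdir -p pics; cat > h.py <<'E'
import numpy as np, cv2
from scipy.spatial.transform import Rotation as R
from bench import sense, viewer, workorder
def pts(name, s=None):
    if name=="wrist": s=sense()
    im,d=viewer.capture(name); c=viewer.camera_info(name); K=np.array(c["mtx"])
    v,u=np.mgrid[:384,:512]; d=d.astype(float)
    P=np.stack([(u-K[0,2])/K[0,0]*d,(v-K[1,2])/K[1,1]*d,d],-1)
    if name=="wrist":
        T=np.eye(4); q=s["tool_rot"]; T[:3,:3]=R.from_quat([q[1],q[2],q[3],q[0]]).as_matrix(); T[:3,3]=s["position"]; T=T@np.array(c["hand_eye"])
    else: T=np.linalg.inv(np.array(c["view"]))
    return im,d,P@T[:3,:3].T+T[:3,3]
E
python3 - <<'E'
from h import *
s=sense();print(s["clock"],s["position"],s["tool_rot"],s["contact_force"],s["opening"])
a=[]
for n in("scene","top"):
    im,d,W=pts(n); np.savez("pics/%s0.npz"%n,im=im,d=d,W=W); a.append(im)
    print(n,viewer.camera_info(n)["view"])
    cv2.imwrite("pics/%s0.png"%n,im[:,:,::-1])
E
```

```text
0.0 [224.33216995 688.93627955 230.42286553] [-4.46288739e-05  1.56699599e-01  9.87646013e-01 -7.66448623e-04] [ 0.48684213 -0.36667708  0.30828668] 85.21392360517555
scene [[-6.89610597e-01  7.24054563e-01  1.34987183e-02  3.89676837e+02]
 [ 5.67861759e-01  5.52227702e-01 -6.10391339e-01 -2.48935380e+02]
 [-4.49411000e-01 -4.13266930e-01 -7.91984973e-01  1.57280933e+03]
 [ 0.00000000e+00  0.00000000e+00  0.00000000e+00  1.00000000e+00]]
top [[-1.15205182e-02 -9.99900887e-01  8.09278162e-03 -1.17242834e+01]
 [-9.91404830e-01  1.03670764e-02 -1.30418508e-01  5.50179538e+02]
 [ 1.30321684e-01 -9.52571159e-03 -9.91426003e-01  1.25269117e+03]
 [ 0.00000000e+00  0.00000000e+00  0.00000000e+00  1.00000000e+00]]
```

View pics/top0.png

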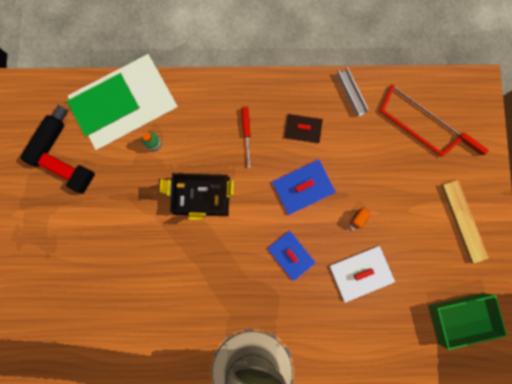

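View pics/scene0.png

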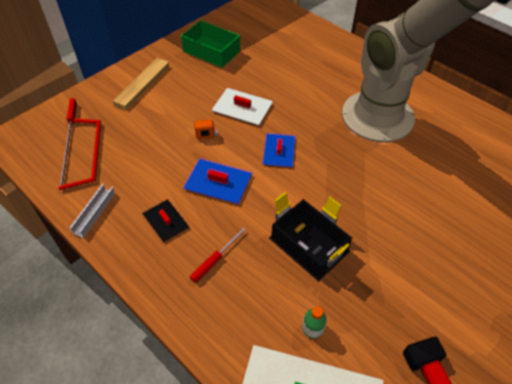

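The top view shows the large blue lid at (303,187) with its red handle, and the box at (200,195). The near clip is at (197,215), the left one at (166,187) and the right one at (231,187). The glue bottle is at (151,141), the screwdriver at (247,135) and the tape at (361,217). The smaller blue lid at (291,256) is a look-alike.

```bash
python3 - <<'E'
from h import *
print(viewer.camera_info("wrist")["hand_eye"], viewer.camera_info("wrist")["mtx"][0])
for n in("top","scene"):
    z=np.load(f"pics/{n}0.npz"); im,W=z["im"],z["W"]; hsv=cv2.cvtColor(im,cv2.COLOR_RGB2HSV)
    H,S,V=hsv[...,0].astype(int),hsv[...,1],hsv[...,2]
    for nm,m in dict(blue=(H>105)&(H<130)&(S>150)&(V>80),yellow=(H>24)&(H<35)&(S>180)&(V>90),red=((H<5)|(H>174))&(S>170)&(V>90),orange=(H>5)&(H<14)&(S>210)&(V>150),black=(V<45)).items():
        k,l,st,c=cv2.connectedComponentsWithStats(m.astype(np.uint8))
        for i in range(1,k):
            if st[i,4]<(30 if nm!='black' else 400): continue
            q=l==i; w=W[q]; w=w[np.isfinite(w).all(1)]
            (cx,cy),(a,b),t=cv2.minAreaRect(np.float32(w[:,:2]))
            print(n,nm,c[i].round(),st[i,4],"med",np.median(w,0).round(1),"rect",round(cx),round(cy),round(a),round(b),round(t),"z",np.percentile(w[:,2],[5,95]).round())
E
```

```text
[[-5.73304528e-04 -9.59572399e-01 -2.81461333e-01  7.27269570e+01]
 [ 9.99999460e-01 -7.93966534e-04  6.69946919e-04 -1.06362096e+00]
 [-8.66333452e-04 -2.81460797e-01  9.59572337e-01 -1.43527282e+02]
 [ 0.00000000e+00  0.00000000e+00  0.00000000e+00  1.00000000e+00]] [283.85578827   0.         252.95536597]
top blue [303. 187.] 1603 med [ 563.  -168.7   13. ] rect 525 -107 130 325 33 z [ 9. 17.]
top blue [291. 255.] 973 med [ 349.1 -125.3    9.8] rect 363 -109 182 105 50 z [ 6. 14.]
top yellow [168. 188.] 41 med [556.1 247.   84.2] rect 556 247 5 42 89 z [71. 90.]
top yellow [231. 188.] 32 med [547.4  55.1 124.9] rect 472 31 192 15 17 z [118. 129.]
top red [434. 132.] 480 med [ 714.6 -605.9   18.6] rect 674 -327 316 810 21 z [13. 31.]
top red [245. 121.] 164 med [779.8  14.   23.4] rect 778 13 93 19 5 z [18. 29.]
top red [304. 126.] 75 med [ 759.7 -176.    26.5] rect 765 -177 44 23 78 z [ 7. 32.]
top red [ 56. 166.] 480 med [634.7 608.3  41.3] rect 511 334 725 47 66 z [36. 46.]
top red [304. 186.] 80 med [ 563.5 -168.8   43. ] rect 565 -170 14 56 24 z [39. 47.]
top red [291. 255.] 4
[... 1949 characters left out ...]
12.2 311.3  98.5] rect 885 402 508 26 27 z [ -2. 102.]
scene black [379.  10.] 1087 med [-587.4 -396.3  -41.1] rect 197 91 2005 227 31 z [-135.   42.]
scene black [477.  54.] 3947 med [-587.4   69.5  -32.5] rect 197 353 1834 341 20 z [-134.   72.]
scene black [380.  56.] 523 med [ 78.3  -6.1 276.6] rect 567 255 1205 81 28 z [241. 303.]
scene black [166. 221.] 825 med [ 766.1 -167.1    8.7] rect 903 147 828 98 66 z [ 5. 13.]
scene black [309. 238.] 3246 med [536.9 153.6  26.8] rect 811 269 746 205 22 z [ 4. 70.]
scene black [ 61. 243.] 440 med [ 934.8 -764.1 -601.4] rect 1006 -143 1314 50 82 z [-732. -398.]
scene black [423. 353.] 865 med [604.8 533.2  50.9] rect 835 506 67 560 83 z [26. 55.]
```

```bash
cat >> h.py <<'E'
def go(p,yaw):
    "shift/turn in tool axes from the present pose to TCP p, tool down, tool x at world yaw (deg)"
    s=sense(); q=s["tool_rot"]; C=R.from_quat([q[1],q[2],q[3],q[0]]); y=np.radians(yaw)
    c,t=np.cos(y),np.sin(y); D=R.from_matrix(np.array([[c,t,0],[t,-c,0],[0,0,-1]]))
    print("t",round(s["clock"],2),"pos",np.round(s["position"],1),"x-yaw",np.degrees(np.arctan2(*C.as_matrix()[[1,0],0])).round(1),"F",np.round(s["contact_force"],1))
    print(" move",C.inv().apply(np.array(p)-s["position"]).round(1),(C.inv()*D).as_rotvec().round(3))
E
python3 -c "
from h import *
go((540,180,250),106)"
```

```text
t 0.1 pos [224.3 689.  230.5] x-yaw 162.0 F [-1.  -0.4  0.2]
 move [-457.7 -386.3  -18.9] [-0.001  0.001  0.977]
```

Request:
{"name": "servo_tool", "arguments": {"motion": "1 -458 -386 -19 0 0 0.977;1 -458 -386 -19 0 0 0.977;1 -458 -386 -19 0 0 0.977;1 -458 -386 -19 0 0 0.977;1 -458 -386 -19 0 0 0.977;1 -458 -386 -19 0 0 0.977;1 -458 -386 -19 0 0 0.977;1 -458 -386 -19 0 0 0.977"}}

```text
clock: 0.77
position: [400.8, 404.4, 241.8]
tool_rot: [-0.0, 0.604, 0.797, -0.0]
contact_force: [0.5, 0.4, 0.0]
opening: 85.4
grasp_force: 0.0
```

```bash
python3 -c "
from h import *
go((540,180,250),106)"
```

```text
t 0.77 pos [400.8 404.4 241.8] x-yaw 105.6 F [0.5 0.4 0. ]
 move [-253.6   73.6   -8.2] [-0.     0.    -0.007]
```

Request:
{"name": "servo_tool", "arguments": {"motion": "1 -254 74 -8 0 0 0;1 -254 74 -8 0 0 0;1 -254 74 -8 0 0 0;1 -254 74 -8 0 0 0;1 -254 74 -8 0 0 0;1 -254 74 -8 0 0 0;1 -254 74 -8 0 0 0;1 -254 74 -8 0 0 0"}}

```text
clock: 1.43
position: [543.5, 177.6, 250.0]
tool_rot: [0.001, 0.605, 0.796, -0.0]
contact_force: [0.2, 0.0, 0.8]
opening: 85.7
grasp_force: 0.0
```

```bash
python3 - <<'E'
from h import *
im,d,W=pts("wrist"); np.savez("pics/w1.npz",im=im,d=d,W=W); cv2.imwrite("pics/w1.png",im[:,:,::-1])
go((564,-169,170),114)
E
```

```text
t 1.48 pos [542.1 180.3 249.7] x-yaw 105.7 F [-0.6  0.9  0.1]
 move [-342.1  -73.7   80. ] [-0.     0.001 -0.144]
```

View pics/w1.png

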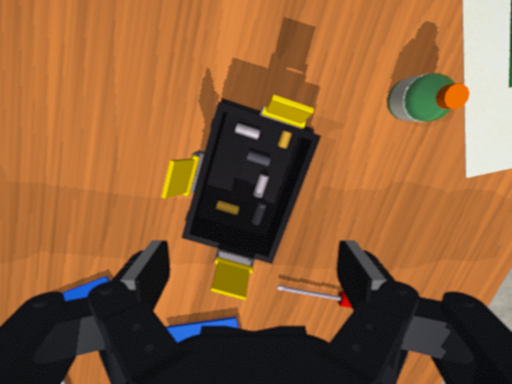

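The wrist view shows the box with its rim corners near (222,100), (318,133), (272,262) and (185,237). The clips are at (290,110) left, (180,178) near and (233,278) right, and all three stand open.

```bash
python3 - <<'E'
from h import *
z=np.load("pics/w1.npz"); im,W,d=z["im"],z["W"],z["d"]; hsv=cv2.cvtColor(im,cv2.COLOR_RGB2HSV)
rim=(np.abs(W[...,2]-70)<5)&(hsv[...,2]<90)&(np.abs(W[...,0]-540)<150)&(np.abs(W[...,1]-160)<150)
rim=cv2.morphologyEx(rim.astype(np.uint8),cv2.MORPH_OPEN,np.ones((2,2)))
k,l,st,c=cv2.connectedComponentsWithStats(rim); i=1+st[1:,4].argmax(); q=l==i
w=W[q]; print(st[i],np.median(w,0)); print("box rect",cv2.minAreaRect(np.float32(w[:,:2])))
m=(hsv[...,0]>22)&(hsv[...,0]<36)&(hsv[...,1]>150)&(hsv[...,2]>90)&(W[...,2]>60)
k,l,st,c=cv2.connectedComponentsWithStats(m.astype(np.uint8))
for i in range(1,k):
    if st[i,4]<100: continue
    w=W[l==i]; w=w[np.abs(w[:,2]-np.median(w[:,2]))<45]; print("clip",c[i].round(),w.mean(0).round(),np.percentile(w,[3,97],0).round())
# blue lid part seen? red handle
E
```

```text
[ 184  103  137  161 3246] [543.09287477 167.43739027  70.65855611]
box rect ((549.7286376953125, 138.3917694091797), (213.48446655273438, 137.80126953125), 87.79888916015625)
clip [287. 111.] [556. 253. 106.] [[536. 243.  84.]
 [576. 262. 123.]]
clip [180. 177.] [468. 161. 106.] [[458. 141.  86.]
 [478. 180. 124.]]
clip [231. 278.] [549.  60. 109.] [[530.  52.  89.]
 [567.  69. 128.]]
```

Request:
{"name": "servo_tool", "arguments": {"motion": "1 -342 -74 80 0 0 -0.144;1 -342 -74 80 0 0 -0.144;1 -342 -74 80 0 0 -0.144;1 -342 -74 80 0 0 -0.144;1 -342 -74 80 0 0 -0.144;1 -342 -74 80 0 0 -0.144;1 -342 -74 80 0 0 -0.144;1 -342 -74 80 0 0 -0.144"}}

```text
clock: 2.15
position: [562.8, -141.3, 174.9]
tool_rot: [-0.0, 0.542, 0.841, 0.0]
contact_force: [0.4, -0.0, 0.6]
opening: 84.8
grasp_force: 0.0
```

```bash
python3 - <<'E'
from h import *
im,d,W=pts("wrist"); np.savez("pics/w2.npz",im=im,d=d,W=W); cv2.imwrite("pics/w2.png",im[:,:,::-1])
hsv=cv2.cvtColor(im,cv2.COLOR_RGB2HSV); H=hsv[...,0]
for nm,m in dict(red=((H<5)|(H>174))&(hsv[...,1]>150)&(hsv[...,2]>80)&(abs(W[...,2]-44)<4),blue=(H>105)&(H<130)&(hsv[...,1]>150)&(hsv[...,2]>60)&(abs(W[...,2]-14)<5)).items():
    k,l,st,c=cv2.connectedComponentsWithStats(m.astype(np.uint8))
    for i in range(1,k):
        if st[i,4]<200: continue
        w=W[l==i]; print(nm,c[i].round(),st[i],np.median(w,0).round(1),cv2.minAreaRect(np.float32(w[:,:2])))
go((564,-169,170),114)
E
```

```text
red [243. 209.] [236 183  15  54 786] [ 563.  -169.6   44.6] ((563.5643310546875, -171.41976928710938), (14.486538887023926, 57.8116340637207), 24.19989776611328)
blue [69. 76.] [    0    15   141   123 10687] [ 351.5 -123.3   11.6] ((347.5447998046875, -127.81746673583984), (128.23690795898438, 90.07623291015625), 37.493900299072266)
blue [244. 194.] [  187   126   112   143 13681] [ 559.7 -160.5   14.8] ((564.0796508789062, -171.870849609375), (118.05718231201172, 167.65408325195312), 24.953969955444336)
t 2.2 pos [ 561.8 -151.5  173.8] x-yaw 113.9 F [ 0.2 -6.8 -0. ]
 move [-16.9  -5.1   3.9] [-0.003  0.004 -0.003]
```

```bash
python3 - <<'E'
from h import *
z=np.load("pics/w1.npz"); im,W=z["im"],z["W"]; V=cv2.cvtColor(im,cv2.COLOR_RGB2HSV)[...,2]
m=(np.abs(W[...,2]-70)<4)&(V<90)&(np.abs(W[...,0]-541)<85)&(np.abs(W[...,1]-157)<110)
w=W[m][:,:2]; yaw=np.radians(-2.1)
for it in range(3):
    A=np.array([[np.cos(yaw),np.sin(yaw)],[-np.sin(yaw),np.cos(yaw)]]); p=w@A.T
    r={}
    for ax,s,o in((0,-1,1),(0,1,1),(1,-1,0),(1,1,0)):
        c=np.median(p[:,o]); L=(60 if o==1 else 40); xs=[];ys=[]
        for b in np.arange(c-L,c+L,8):
            q=p[(p[:,o]>=b)&(p[:,o]<b+8)]
            if len(q)>8: xs.append(b+4); ys.append(np.percentile(q[:,ax],2 if s<0 else 98))
        f=np.polyfit(xs,ys,1); e=np.array(ys)-np.polyval(f,xs); k=abs(e)<max(1.5,1.5*np.median(abs(e))); f=np.polyfit(np.array(xs)[k],np.array(ys)[k],1)
        r[ax,s]=(np.median(np.array(ys)[k]),f[0])
    print({k:(round(v[0],1),round(np.degrees(np.arctan(v[1])),2)) for k,v in r.items()}, np.degrees(yaw))
    cen=A.T@[(r[0,-1][0]+r[0,1][0])/2,(r[1,-1][0]+r[1,1][0])/2]; print(cen)
    yaw+=np.mean([-np.arctan(r[0,-1][1]),-np.arctan(r[0,1][1])])
go((564,-171,100),114.6)
E
```

```text
{(0, -1): (np.float64(475.2), np.float64(-0.32)), (0, 1): (np.float64(593.3), np.float64(0.08)), (1, -1): (np.float64(91.1), np.float64(-2.24)), (1, 1): (np.float64(261.0), np.float64(-0.01))} -2.1
[540.33216386 156.35036679]
{(0, -1): (np.float64(475.6), np.float64(-0.2)), (0, 1): (np.float64(593.7), np.float64(0.19)), (1, -1): (np.float64(90.0), np.float64(-2.36)), (1, 1): (np.float64(259.8), np.float64(-0.13))} -1.980166659249878
[540.36901609 156.32724495]
{(0, -1): (np.float64(475.6), np.float64(-0.19)), (0, 1): (np.float64(593.7), np.float64(0.19)), (1, -1): (np.float64(90.0), np.float64(-2.36)), (1, 1): (np.float64(259.8), np.float64(-0.13))} -1.9762484359757313
[540.37003699 156.32735779]
t 2.2 pos [ 561.8 -151.5  173.8] x-yaw 113.9 F [ 0.2 -6.8 -0. ]
 move [-18.5  -5.7  73.9] [-0.003  0.004 -0.013]
```

Request:
{"name": "servo_tool", "arguments": {"motion": "1 -18 -6 40 0 0 -0.013;1 -18 -6 74 0 0 -0.013;1 -18 -6 74 0 0 -0.013;1 -18 -6 74 0 0 -0.013;1 -18 -6 74 0 0 -0.013"}}

```text
clock: 2.62
position: [565.3, -159.0, 102.6]
tool_rot: [-0.0, 0.537, 0.844, 0.0]
contact_force: [0.2, -0.4, 0.8]
opening: 85.4
grasp_force: 0.0
```

```bash
python3 -c "
from h import *
go((564,-171,20),114.6)"
```

```text
t 2.62 pos [ 565.3 -159.   102.6] x-yaw 115.1 F [ 0.2 -0.4  0.8]
 move [-10.4  -6.3  82.6] [ 0.    -0.     0.009]
```

Request:
{"name": "servo_tool", "arguments": {"motion": "1 -10.4 -6.3 30 0 0 0.009;1 -10.4 -6.3 60 0 0 0.009;1 -10.4 -6.3 75 0 0 0.009;1 -10.4 -6.3 82.6 0 0 0.009;1 -10.4 -6.3 82.6 0 0 0.009;1 -10.4 -6.3 82.6 0 0 0.009;0.1 -10.4 -6.3 82.6 0 0 0.009;0.1 -10.4 -6.3 82.6 0 0 0.009"}}

```text
clock: 3.28
position: [564.4, -172.6, 20.6]
tool_rot: [0.001, 0.541, 0.841, 0.0]
contact_force: [-0.4, -0.3, 0.5]
opening: 63.8
grasp_force: 0.0
```

Request:
{"name": "servo_tool", "arguments": {"motion": "0 0 0 0 0 0 0;0 0 0 0 0 0 0;0 0 0 0 0 0 0;0 0 0 0 0 0 0;0 0 0 0 0 0 0;0 0 0 0 0 0 0;0 0 0 0 0 0 0"}}

```text
clock: 3.87
position: [563.8, -172.7, 19.5]
tool_rot: [0.0, 0.541, 0.841, 0.0]
contact_force: [0.2, 1.3, 6.3]
opening: 16.9
grasp_force: 60.1
```

```bash
python3 -c "
from h import *
go((564,-171,20),114.6);s=sense();print(s['opening'],s['grasp_force'])"
```

```text
t 3.87 pos [ 563.8 -172.7   19.5] x-yaw 114.5 F [0.2 1.3 6.3]
 move [ 1.4  0.9 -0.5] [ 0.001  0.    -0.002]
16.925729713935393 60.063804388046265
```

Request:
{"name": "servo_tool", "arguments": {"motion": "0 0 0 -10 0 0 0;0 0 0 -30 0 0 0;0 0 0 -65 0 0 0;0 0 0 -105 0 0 0;0 0 0 -145 0 0 0;0 0 0 -170 0 0 0;0 0 0 -170 0 0 0;0 0 0 -170 0 0 0"}}

```text
clock: 4.53
position: [563.6, -172.6, 190.6]
tool_rot: [0.001, 0.541, 0.841, 0.001]
contact_force: [-0.3, 0.7, -2.5]
opening: 16.4
grasp_force: 59.1
```

```bash
python3 - <<'E'
from h import *
im,d,W=pts("wrist"); s=sense();print(s["opening"],s["grasp_force"]); np.savez("pics/w3.npz",im=im,d=d,W=W); cv2.imwrite("pics/w3.png",im[:,:,::-1])
go((540.4,156.3,190),88)
E
```

```text
16.62184310853528 59.09414291381836
t 4.58 pos [ 562.8 -172.3  189. ] x-yaw 114.5 F [-0.3  0.5 -3.1]
 move [308.4 115.8  -0.9] [-0.    -0.     0.462]
```

View pics/w3.png

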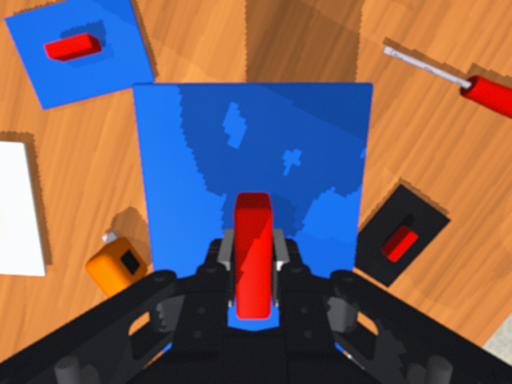

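The wrist view shows the lid held by its red handle, with its front edge at row 84 and its sides at columns 134–152 and 372–356. It looks almost square to the camera.

Request:
{"name": "servo_tool", "arguments": {"motion": "0 308 116 -1 0 0 0.462;0 308 116 -1 0 0 0.462;0 308 116 -1 0 0 0.462;0 308 116 -1 0 0 0.462;0 308 116 -1 0 0 0.462;0 308 116 -1 0 0 0.462;0 308 116 -1 0 0 0.462;0 308 116 -1 0 0 0.462"}}

```text
clock: 5.25
position: [539.5, 158.2, 187.9]
tool_rot: [-0.001, 0.719, 0.695, -0.002]
contact_force: [0.6, 0.5, -2.5]
opening: 17.1
grasp_force: 59.1
```

```bash
python3 - <<'E'
from h import *
z=np.load("pics/w3.npz"); im,d=z["im"],z["d"].astype(float); c=viewer.camera_info("wrist"); K=np.array(c["mtx"]);T=np.array(c["hand_eye"])
v,u=np.mgrid[:384,:512]; P=np.stack([(u-K[0,2])/K[0,0]*d,(v-K[1,2])/K[1,1]*d,d],-1)@T[:3,:3].T+T[:3,3]
h=cv2.cvtColor(im,cv2.COLOR_RGB2HSV); m=(h[...,0]>105)&(h[...,0]<130)&(h[...,1]>150)&(h[...,2]>60)&(d<350)
zt=np.median(P[m][:,2]); print("plate z in tool",zt,[np.polyfit(P[m][:,i],P[m][:,2],1).round(4) for i in (0,1)])
m&=abs(P[...,2]-zt)<5
# cast edge pixels on plane z=zt
def cast(uu,vv):
    r=np.stack([(uu-K[0,2])/K[0,0],(vv-K[1,2])/K[1,1],np.ones(len(uu))],-1)@T[:3,:3].T
    return T[:3,3]+r*((zt-T[2,3])/r[:,2])[:,None]
rows=np.arange(95,225); L=np.array([np.where(m[r])[0].min() for r in rows])-.5; Rr=np.array([np.where(m[r])[0].max() for r in rows])+.5
cols=np.arange(145,362); Tp=np.array([np.where(m[:,k])[0].min() for k in cols])-.5
for nm,p,ax in(("L",cast(L,rows),1),("R",cast(Rr,rows),1),("T",cast(cols,Tp),0)):
    f=np.polyfit(p[:,1-ax],p[:,ax],1); print(nm,np.median(p[:,ax]).round(2),"at 0:",f[1].round(2),"slope deg",np.degrees(f[0]).round(2))
go((540.4,156.3,190),88)
E
```

```text
plate z in tool 4.90028564390289 [array([  1.1778, -28.419 ]), array([-0.796 ,  9.4325])]
L -60.23 at 0: -60.0 slope deg -0.3
R 57.11 at 0: 57.3 slope deg -0.24
T 83.62 at 0: 83.43 slope deg 0.23
t 5.25 pos [539.5 158.2 187.9] x-yaw 88.1 F [ 0.6  0.5 -2.5]
 move [-1.9  0.9 -2.1] [-0.004  0.002  0.001]
```

Request:
{"name": "servo_tool", "arguments": {"motion": "0 -1.9 1.5 20 -0.002 0.001 0.003;0 -1.9 1.5 40 -0.002 0.001 0.003;0 -1.9 1.5 55 -0.002 0.001 0.003;0 -1.9 1.5 55 -0.002 0.001 0.003;0 -1.9 1.5 55 -0.002 0.001 0.003;0 -1.9 1.5 55 -0.002 0.001 0.003"}}

```text
clock: 5.75
position: [542.7, 153.3, 134.7]
tool_rot: [0.0, 0.721, 0.693, 0.0]
contact_force: [0.4, -0.3, -3.1]
opening: 17.0
grasp_force: 59.0
```

```bash
python3 - <<'E'
from h import *
go((541.5,156.5,95),87.8)
im,d,W=pts("scene"); np.savez("pics/s4.npz",im=im,d=d,W=W)
im2,d2,W2=pts("wrist"); np.savez("pics/w4.npz",im=im2,d=d2,W=W2)
a=cv2.resize(im[160:300,230:390],None,fx=2.5,fy=2.5); b=im2[:350,100:440]
cv2.imwrite("pics/s4.png",np.hstack([a,b])[:,:,::-1])
E
```

```text
t 5.75 pos [542.7 153.3 134.7] x-yaw 87.8 F [ 0.4 -0.3 -3.1]
 move [ 3.2 -1.4 39.7] [ 0.001 -0.    -0.   ]
```

View pics/s4.png

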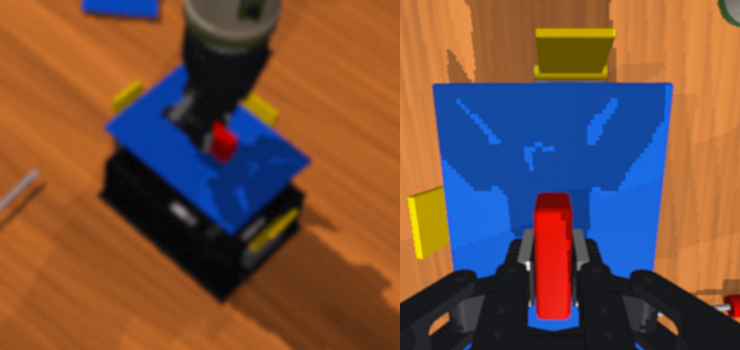

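The left half shows the lid level over the box. The right half shows the lid edge at row 84 parallel to the left clip (rows 28–80), and the near clip at left (425,222) standing clear.

```bash
python3 - <<'E'
from h import *
z=np.load("pics/w4.npz"); im,W=z["im"],z["W"]; h=cv2.cvtColor(im,cv2.COLOR_RGB2HSV)
y=(h[...,0]>22)&(h[...,0]<36)&(h[...,1]>150)&(h[...,2]>60); b=(h[...,0]>105)&(h[...,0]<130)&(h[...,1]>150)&(h[...,2]>60)
for r in (32,40,50,60,66,68,70,72,74,76,78,80,82):
    k=y[r,230:320]; p=W[r,230:320][k]; 
    if len(p): print(r,len(p),np.median(p,0).round(1),"x",p[:,0].min().round(1),p[:,0].max().round(1))
for r in(86,88,90): print("lid",r,np.median(W[r,150:260],0).round(1),W[r][b[r]][:,0].min(),W[r][b[r]][:,0].max())
p=W[180:260,0:55][y[180:260,0:55]]; print("near",np.percentile(p,[3,50,97],0).round(1))
go((541.5,156.5,95),87.8)
E
```

```text
32 81 [556.9 260.7 121.9] x 537.1 601.7
40 77 [556.4 257.4 120.1] x 537.4 575.6
50 73 [555.9 254.5 111.4] x 537.2 575.8
60 68 [555.6 251.1 101.7] x 537.0 575.5
66 73 [555.7 248.9  94.9] x 533.8 578.8
68 74 [556.1 248.1  92.6] x 533.7 580.4
70 74 [556.2 247.2  90.5] x 533.7 580.5
72 74 [556.4 246.4  87.6] x 533.5 580.8
74 73 [556.1 245.3  86.4] x 533.5 578.9
76 73 [556.1 244.2  85.8] x 533.3 579.1
78 71 [556.2 243.1  84.5] x 533.9 578.5
lid 86 [521.2 236.3 130.5] 486.5025621103708 602.9648955377511
lid 88 [521.2 235.4 130.7] 486.7223047803125 602.7262609067469
lid 90 [521.2 234.4 130.6] 486.9722565082513 603.0454996777146Traceback (most recent call last):
  File "<stdin>", line 8, in <module>
    return _quantile_unchecked(
        a, q, axis, out, overwrite_input, method, keepdims, weights)
    return _ureduce(a,
                    func=_quantile_ureduce_func,
    ...<5 lines>...
                    overwrite_input=overwrite_input,
                    method=method)
    r = func(a, **kwargs)
    result = _quantile(arr,
                       quantiles=q,
    ...<2 lines>...
                       out=out,
                       weights=wgt)
    slices_having_nans = np.isnan(arr[-1, ...])
                                  ~~~^^^^^^^^^
IndexError: index -1 is out of bounds for axis 0 with size 0
```

Request:
{"name": "servo_tool", "arguments": {"motion": "0 3.6 -1.4 10 0 0 0;0 3.6 -1.4 20 0 0 0;0 3.6 -1.4 32 0 0 0;0 3.6 -1.4 38 0 0 0;0 3.6 -1.4 38 0 0 0;0 3.6 -1.4 38 0 0 0;0 3.6 -1.4 38 0 0 0"}}

```text
clock: 6.43
position: [541.8, 157.4, 97.1]
tool_rot: [0.0, 0.721, 0.693, 0.001]
contact_force: [-0.0, -0.6, -2.1]
opening: 17.1
grasp_force: 59.2
```

```bash
python3 -c "
from h import *
go((541.5,157,86),87.8)"
```

```text
t 6.43 pos [541.8 157.4  97.1] x-yaw 87.8 F [-0.  -0.6 -2.1]
 move [-0.4 -0.3 11.1] [ 0.002 -0.001  0.   ]
```

Request:
{"name": "servo_tool", "arguments": {"motion": "0 -0.4 -0.3 3 0 0 0;0 -0.4 -0.3 6 0 0 0;0 -0.4 -0.3 9 0 0 0;0 -0.4 -0.3 11 0 0 0;0 -0.4 -0.3 11 0 0 0"}}

```text
clock: 6.85
position: [541.1, 157.0, 85.5]
tool_rot: [0.0, 0.72, 0.694, 0.001]
contact_force: [0.4, -0.4, -1.9]
opening: 16.6
grasp_force: 59.2
```

Below the rim with no contact, so the plug is in. I'll seat it slowly.

Request:
{"name": "servo_tool", "arguments": {"motion": "0 0 0 1 0 0 0;0 0 0 2 0 0 0;0 0 0 3 0 0 0;0 0 0 3 0 0 0"}}

```text
clock: 7.18
position: [541.6, 157.4, 83.3]
tool_rot: [0.0, 0.72, 0.694, 0.002]
contact_force: [-1.4, 1.9, 3.0]
opening: 16.7
grasp_force: 60.1
```

Request:
{"name": "servo_tool", "arguments": {"motion": "0 0 0 0.7 0 0 0;0 0 0 1.4 0 0 0;0 0 0 1.4 0 0 0"}}

```text
clock: 7.43
position: [541.7, 157.4, 83.1]
tool_rot: [0.0, 0.72, 0.694, 0.002]
contact_force: [-4.1, 1.6, 20.0]
opening: 16.8
grasp_force: 62.6
```

Request:
{"name": "servo_tool", "arguments": {"motion": "0 0 0 -1.3 0 0 0;0 0 0 -1.3 0 0 0;0.5 0 0 -1.3 0 0 0;0.5 0 0 -1.3 0 0 0;0.5 0 0 -1.3 0 0 0;0.5 0 0 -1.3 0 0 0;0.5 0 0 -1.3 0 0 0;0.5 0 0 -1.3 0 0 0"}}

```text
clock: 8.1
position: [541.3, 157.0, 82.7]
tool_rot: [0.0, 0.72, 0.694, 0.001]
contact_force: [-0.5, 0.2, -0.6]
opening: 42.6
grasp_force: 0.0
```

Request:
{"name": "servo_tool", "arguments": {"motion": "0.5 0 0 -15 0 0 0;0.5 0 0 -40 0 0 0;0.5 0 0 -80 0 0 0;0.3 0 0 -115 0 0 0;0 0 0 -150 0 0 0;0 0 0 -150 0 0 0;0 0 0 -150 0 0 0;0 0 0 -150 0 0 0"}}

```text
clock: 8.77
position: [540.6, 157.1, 232.6]
tool_rot: [0.0, 0.72, 0.694, 0.001]
contact_force: [-0.6, 0.1, -0.8]
opening: 0.0
grasp_force: 0.0
```

```bash
python3 - <<'E'
from h import *
im,d,W=pts("wrist"); np.savez("pics/w5.npz",im=im,d=d,W=W); cv2.imwrite("pics/w5.png",im[:,:,::-1])
h=cv2.cvtColor(im,cv2.COLOR_RGB2HSV)
b=(h[...,0]>105)&(h[...,0]<130)&(h[...,1]>150)&(h[...,2]>60)&(abs(W[...,2]-76)<8); w=W[b]
A=np.c_[w[:,:2]-[541,157],np.ones(len(w))]; f=np.linalg.lstsq(A,w[:,2],rcond=None)[0]; print("lid plane slope(mm over 100) & z:",(f[:2]*100).round(2),f[2].round(2),len(w),cv2.minAreaRect(np.float32(w[:,:2])))
y=(h[...,0]>22)&(h[...,0]<36)&(h[...,1]>150)&(h[...,2]>60)
k,l,st,c=cv2.connectedComponentsWithStats(y.astype(np.uint8))
for i in range(1,k):
    if st[i,4]>100: p=W[l==i]; print("clip",c[i].round(),st[i,4],np.median(p,0).round(),np.percentile(p,[4,96],0).round())
go((541.5,157,230),87.8)
E
```

```text
lid plane slope(mm over 100) & z: [-0.15 -2.1 ] 78.58 14670 ((539.743408203125, 156.80075073242188), (169.41250610351562, 118.62709045410156), 87.78555297851562)
clip [268.  79.] 1344 [556. 253. 106.] [[537. 243.  83.]
 [576. 262. 123.]]
clip [180. 184.] 1299 [468. 161. 106.] [[459. 141.  86.]
 [478. 179. 124.]]
t 8.82 pos [540.3 157.  231.9] x-yaw 87.8 F [0.1 0.1 0.4]
 move [0.1 1.2 1.9] [ 0.001 -0.001  0.001]
```

View pics/w5.png

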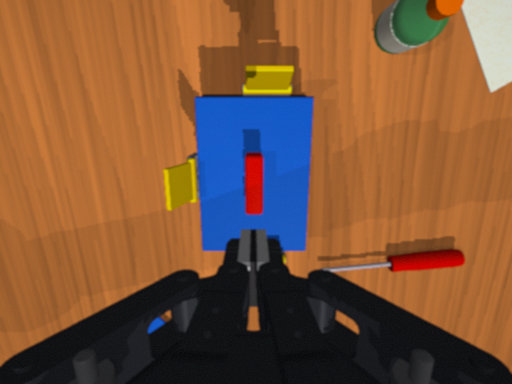

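The wrist view shows the lid lying on the box, with its corners at (196,97), (312,97), (306,250) and (202,250), and the clips still open. A 1.2° slope appears along y, so I'll check it against the bench.

```bash
python3 - <<'E'
from h import *
for n,m0 in(("w5","bench"),("w5","lid"),("w1","bench"),("w1","rim"),("w3","bench")):
    z=np.load(f"pics/{n}.npz"); W=z["W"]; h=cv2.cvtColor(z["im"],cv2.COLOR_RGB2HSV); Z=W[...,2]
    m={"bench":abs(Z)<12,"lid":(abs(Z-76)<8)&(h[...,0]>105)&(h[...,0]<130),"rim":(abs(Z-70)<5)&(h[...,2]<90)}[m0]
    if m0=="bench": m=m&(h[...,0]>5)&(h[...,0]<16)
    w=W[m]; A=np.c_[w[:,:2]-[541,157],np.ones(len(w))]
    for _ in range(4):
        f=np.linalg.lstsq(A,w[:,2],rcond=None)[0]; e=abs(A@f-w[:,2]); k=e<3*np.median(e)+.1; A,w=A[k],w[k]
    print(n,m0,(f[:2]*100).round(2),f[2].round(2),len(w))
E
```

```text
w5 bench [-0.06  0.12] 0.82 119906
w5 lid [-0.17 -2.03] 78.58 14351
w1 bench [-0.07  0.11] 0.77 118139
w1 rim [-0.09  0.14] 70.77 2855
w3 bench [-0.07  0.11] 1.2 80315
```

The bench and rim read level, so the lid really is about 3.6 mm high at its -y end. I'll look at that side.

Request:
{"name": "servo_tool", "arguments": {"motion": "0 -40 0 0 0 0 0;0 -80 0 0 0 0 0;0 -105 0 -10 0 0 0;0 -105 0 -10 0 0 0;0 -105 0 -10 0 0 0;0 -105 0 -10 0 0 0"}}

```text
clock: 9.32
position: [536.6, 52.6, 241.7]
tool_rot: [-0.0, 0.72, 0.694, 0.0]
contact_force: [0.1, 0.1, 0.3]
opening: -0.0
grasp_force: 0.0
```

```bash
python3 - <<'E'
from h import *
go((541.5,100,230),87.8)
im,d,W=pts("wrist"); np.savez("pics/w6.npz",im=im,d=d,W=W)
h=cv2.cvtColor(im,cv2.COLOR_RGB2HSV); b=(h[...,0]>105)&(h[...,0]<130)&(h[...,1]>150)&(h[...,2]>60)&(abs(W[...,2]-76)<8); w=W[b]
A=np.c_[w[:,:2]-[541,157],np.ones(len(w))]; f=np.linalg.lstsq(A,w[:,2],rcond=None)[0]; print((f[:2]*100).round(2),f[2].round(2),cv2.minAreaRect(np.float32(w[:,:2])))
for u in (255,): pass
# profile along box y through clip centre, near -y end
m=(abs(W[...,0]-548)<4)&(W[...,1]<90)&(W[...,2]>5)&(W[...,1]>30)
for r in range(0,384):
    k=m[r]
    if k.any(): print(r,W[r][k].mean(0).round(1)[1:],im[r][k].mean(0).round())
m=(abs(W[...,0]-515)<4)&(W[...,1]<80)&(W[...,1]>55)
for r in range(0,384,2):
    k=m[r]
    if k.any(): print("side",r,W[r][k].mean(0).round(1)[1:],im[r][k].mean(0).round())
vs,us=np.where(b); v0=vs.max()
ctr=int(us.mean()); c=im[max(0,v0-60):v0+90, ctr-90:ctr+90]; c=cv2.resize(c,None,fx=3,fy=3,interpolation=cv2.INTER_CUBIC)
cv2.imwrite("pics/w6.png",c[:,:,::-1])
E
```

```text
t 9.32 pos [536.6  52.6 241.7] x-yaw 87.8 F [0.1 0.1 0.3]
 move [47.5  3.1 11.7] [ 0.    -0.001  0.   ]
[-0.16 -2.05] 78.69 ((539.5938720703125, 147.64175415039062), (151.43206787109375, 118.45084381103516), 87.67208862304688)
142 [89.9 79.7] [ 12.  54. 124.]
143 [88.9 79.4] [ 12.  54. 123.]
144 [87.9 80.2] [ 12.  54. 123.]
145 [86.9 80. ] [ 12.  54. 124.]
146 [85.8 80. ] [ 13.  54. 124.]
147 [84.7 79.7] [ 10.  54. 123.]
148 [83.7 80.1] [ 14.  54. 124.]
149 [82.5 79.6] [ 11.  54. 123.]
150 [81.6 80.4] [ 14.  54. 124.]
151 [80.4 80. ] [ 12.  54. 124.]
152 [79.3 79.9] [ 12.  55. 124.]
153 [78.4 80.7] [ 12.  54. 123.]
154 [77.3 80.4] [ 11.  53. 123.]
155 [76.2 80.7] [ 11.  54. 123.]
156 [75.1 80.1] [ 11.  54. 124.]
157 [74.  80.6] [  9.  54. 124.]
158 [72.9 80.3] [ 13.  52. 120.]
159 [71.7 79.7] [ 49.  61. 108.]
160 [69.7 74.5] [ 89.  88. 105.]
161 [68.7 74.9] [112. 107. 105.]
162 [69.9 87.6] [125. 112.  80.]
163 [69.2 90. ] [141. 119.  29.]
164 [68.3 90.9] [153. 128.   0.]
165 [67.3 91. ] [155. 130.   0.]
166 [66.4 91.8] [144. 120.   0.]
167 [65.8 94.2] [134. 111.   0.]
168 [65.  95.5]
[... 6870 characters left out ...]
de 346 [ 65.2 325.5] [15. 16. 18.]
side 348 [ 64.6 325.5] [14. 15. 18.]
side 350 [ 65.5 327. ] [14. 14. 17.]
side 352 [ 65.1 327.3] [14. 15. 16.]
side 354 [ 66.3 329. ] [14. 14. 17.]
side 356 [ 66.1 329.4] [15. 16. 18.]
side 358 [ 66.  329.9] [14. 15. 17.]
side 360 [ 66.4 330.8] [14. 16. 18.]
side 362 [ 66.6 331.6] [15. 16. 19.]
side 364 [ 67.  332.5] [16. 17. 20.]
side 366 [ 67.3 333.4] [16. 17. 21.]
side 368 [ 66.9 333.5] [16. 17. 20.]
side 370 [ 67.2 334.3] [17. 18. 21.]
side 372 [ 67.6 335.2] [16. 17. 20.]
side 374 [ 67.1 335.3] [17. 18. 21.]
side 376 [ 67.2 335.8] [17. 18. 21.]
side 378 [ 67.5 336.7] [16. 18. 21.]
side 380 [ 67.4 337. ] [17. 18. 21.]
side 382 [ 67.9 338. ] [16. 18. 21.]
```

View pics/w6.png

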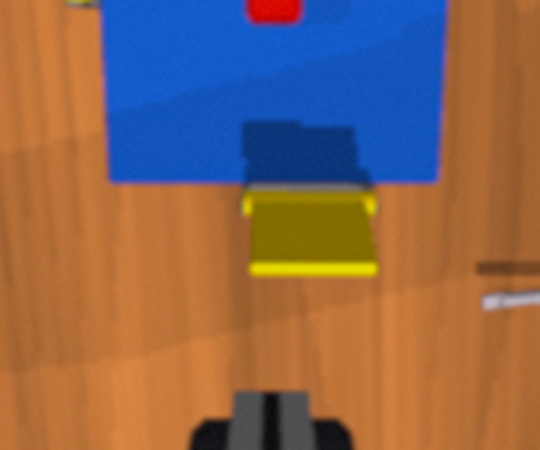

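The crop shows the lid's -y edge at row 183 with the grey bracket of the right clip directly at that edge. I'll check the box contents and brackets in the earlier picture.

```bash
python3 - <<'E'
from h import *
z=np.load("pics/w1.npz"); W=z["W"]; im=z["im"]
yaw=np.radians(-2); A=np.array([[np.cos(yaw),np.sin(yaw)],[-np.sin(yaw),np.cos(yaw)]])
B=(W[...,:2]-[540.4,156.4])@A.T; Z=W[...,2]-.8
m=(abs(B[...,0])<50)&(abs(B[...,1])<75); print("inside z pct",np.percentile(Z[m],[1,50,95,99,99.9]).round())
for nm,ax,s,c in(("near",0,-1,0),("left",1,1,12),("right",1,-1,12)):
    o=1-ax; off=60 if ax==0 else 85
    t=s*B[...,ax]-off
    for a in np.arange(-8,12,1.):
        k=(abs(B[...,o]-c)<16)&(t>=a)&(t<a+1)&(Z>40)
        if k.sum()>3: print(nm,a,k.sum(),np.percentile(Z[k],[10,50,90]).round(1),np.median(im[k],0))
E
```

```text
inside z pct [  7. 327. 347. 349. 350.]
near -8.0 332 [ 58.  314.1 316.8] [32. 31. 33.]
near -7.0 278 [272.9 315.4 317.4] [35.  33.5 35. ]
near -6.0 443 [282.1 316.7 323.1] [27. 29. 31.]
near -5.0 402 [307.2 317.2 323.4] [21.  24.5 29. ]
near -4.0 387 [309.2 318.  333.6] [21. 22. 25.]
near -3.0 553 [311.9 323.1 338. ] [18. 19. 22.]
near -2.0 704 [313.  330.7 339.7] [18. 19. 22.]
near -1.0 741 [313.6 326.  336.6] [18. 19. 22.]
near 0.0 686 [313.4 321.2 334.8] [19. 19. 22.]
near 1.0 574 [309.6 320.2 334.3] [19. 20. 23.]
near 2.0 440 [ 86.  320.4 333.5] [20. 21. 23.]
near 3.0 359 [ 87.8 321.  332.7] [19. 20. 23.]
near 4.0 289 [310.3 321.1 332.5] [19. 20. 23.]
near 5.0 266 [ 88.5 320.  331.1] [19. 20. 22.]
near 6.0 259 [ 91.2 319.  329.8] [20. 20. 23.]
near 7.0 218 [ 93.5 319.1 328.6] [20. 20. 23.]
near 8.0 180 [ 95.6 318.2 327.2] [20.  20.  22.5]
near 9.0 201 [ 98.1 318.7 326.6] [19. 20. 22.]
near 10.0 148 [100.  318.3 325.8] [19. 20. 22.]
near 11.0 139 [102.6 317.  324. ] [27. 22. 22.]
left -8.0 18 [69.3 70.2 70.8] [32.5 31.  35. ]
left -7.0 27 [69.2 69.7 70.7] [33. 31. 35.]
left -6.0 
[... 1082 characters left out ...]
0.  70.7] [17.5 18.  19.5]
right -2.0 19 [69.3 70.2 71. ] [27. 25. 28.]
right -1.0 39 [69.5 71.6 73.3] [61. 59. 61.]
right 0.0 39 [70.1 73.1 87.2] [108. 104.  95.]
right 1.0 62 [73.2 86.6 89. ] [137.5 122.   74.5]
right 2.0 53 [73.2 88.5 90.8] [153. 137.   0.]
right 3.0 43 [73.1 89.6 91.3] [166. 140.   0.]
right 4.0 53 [73.1 90.3 92.9] [151. 137.   0.]
right 5.0 69 [73.  92.7 95.7] [140. 117.   0.]
right 6.0 68 [73.1 94.8 97.9] [139. 117.   0.]
right 7.0 77 [ 73.2  98.1 100.8] [139. 117.   0.]
right 8.0 65 [ 98.7 101.9 104.7] [140. 116.   0.]
right 9.0 51 [101.3 104.5 107.1] [140. 116.   0.]
right 10.0 71 [104.7 107.6 110.1] [140. 116.   0.]
right 11.0 57 [108.5 110.9 113.1] [140. 116.   0.]
```

The right clip's bracket stands at about 73 mm, and the lid's -y edge sits on it. The fix is to regrip, lift, level, shift about 2 mm towards +y and lower again.

Request:
{"name": "servo_tool", "arguments": {"motion": "0.5 40 1 0 0 0 0;0.5 80 1 20 0 0 0;0.5 104.5 1 60 0 0 0;0.5 104.5 1 100 0 0 0;0.5 104.5 1 110 0 0 0;0.5 104.5 1 110 0 0 0;0.5 104.5 1 110 0 0 0"}}

```text
clock: 9.95
position: [541.5, 157.2, 131.8]
tool_rot: [-0.0, 0.72, 0.694, -0.0]
contact_force: [0.4, -1.5, 1.2]
opening: 42.6
grasp_force: 0.0
```

```bash
python3 -c "
from h import *
go((541.3,157,84.5),87.8);print(sense()['opening'])"
```

```text
t 9.95 pos [541.5 157.2 131.8] x-yaw 87.9 F [ 0.4 -1.5  1.2]
 move [-0.2 -0.2 47.3] [-0.001  0.     0.002]
42.597489922138365
```

Request:
{"name": "servo_tool", "arguments": {"motion": "0.5 0 0 20 0 0 0;0.5 0 0 38 0 0 0;0.5 0 0 46 0 0 0;0.5 0 0 46 0 0 0;0 0 0 46 0 0 0;0 0 0 46 0 0 0;0 0 0 46 0 0 0;0 0 0 46 0 0 0"}}

```text
clock: 10.62
position: [542.9, 156.6, 88.3]
tool_rot: [0.001, 0.72, 0.693, 0.002]
contact_force: [-1.4, -0.1, 7.4]
opening: 16.8
grasp_force: 58.9
```

Request:
{"name": "servo_tool", "arguments": {"motion": "0 0 0 0 0 0 0;0 0 0 0 0 0 0;0 0 0 0 0 0 0;0 0 0 -2 0 0 0;0 0 0 -5 0 0 0;0 0 0 -8 0 0.01 0;0 2 0 -8 0 0.021 0;0 2 0 -8 0 0.021 0"}}

```text
clock: 11.28
position: [542.5, 158.4, 95.2]
tool_rot: [-0.007, 0.721, 0.693, 0.009]
contact_force: [1.0, 0.3, -2.5]
opening: 16.8
grasp_force: 58.6
```

```bash
cat >> h.py <<'E'
def lid():
    im,d,W=pts("wrist"); h=cv2.cvtColor(im,cv2.COLOR_RGB2HSV)
    b=(h[...,0]>105)&(h[...,0]<130)&(h[...,1]>150)&(h[...,2]>60)&(W[...,2]>66)&(W[...,2]<110); w=W[b]
    A=np.c_[w[:,:2]-[541,157],np.ones(len(w))]
    for _ in range(4):
        f=np.linalg.lstsq(A,w[:,2],rcond=None)[0]; e=abs(A@f-w[:,2]); k=e<3*np.median(e)+.1; A,w=A[k],w[k]
    (x,y),(a,c),t=cv2.minAreaRect(np.float32(w[:,:2]))
    print("lid slope/100",(f[:2]*100).round(2),"z",f[2].round(2),"rect",np.round([x,y,a,c,t],1),"ymin/max",np.percentile(w[:,1],[.3,99.7]).round(1),"F",np.round(sense()["contact_force"],1))
    return im,W
E
python3 -c "
from h import *
go((541.3,159,90),87.8);print(sense()['opening'],sense()['grasp_force']);lid()"
```

```text
t 11.28 pos [542.5 158.4  95.2] x-yaw 87.8 F [ 1.   0.3 -2.5]
 move [ 0.4 -1.2  5.2] [ 0.003 -0.023 -0.   ]
16.75235270945338 58.61455857753754
lid slope/100 [-0.05  0.13] z 85.41 rect [540.9 159.4 166.3 118.5  87.5] ymin/max [ 94.6 243. ] F [ 0.  -0.1 -2.9]
```

Request:
{"name": "servo_tool", "arguments": {"motion": "0 0 0 2 0 0 0;0 0 0 4 0 0 0;0 0 0 6 0 0 0;0 0 0 7 0 0 0;0 0 0 7 0 0 0"}}

```text
clock: 11.75
position: [542.1, 158.7, 87.4]
tool_rot: [-0.007, 0.72, 0.694, 0.008]
contact_force: [0.3, -0.2, -2.4]
opening: 16.5
grasp_force: 58.6
```

Request:
{"name": "servo_tool", "arguments": {"motion": "0 0 0 0.7 0 0 0;0 0 0 1.3 0 0 0;0 0 0 1.3 0 0 0"}}

```text
clock: 12.0
position: [542.5, 158.7, 86.7]
tool_rot: [-0.007, 0.72, 0.693, 0.009]
contact_force: [-0.4, -0.2, -2.3]
opening: 16.8
grasp_force: 58.7
```

```bash
python3 -c "
from h import *
lid()"
```

```text
lid slope/100 [-0.06  0.08] z 76.88 rect [540.7 159.7 166.  118.6  87.7] ymin/max [ 95.  243.2] F [-0.7 -0.7 -3.3]
```

Request:
{"name": "servo_tool", "arguments": {"motion": "0 0 0 0.4 0 0 0;0 0 0 0.4 0 0 0;0.5 0 0 0.2 0 0 0;0.5 0 0 0.2 0 0 0;0.5 0 0 0.2 0 0 0;0.5 0 0 0.2 0 0 0;0.5 0 0 0 0 0 0"}}

```text
clock: 12.63
position: [542.4, 158.7, 86.5]
tool_rot: [-0.007, 0.72, 0.694, 0.009]
contact_force: [0.1, -0.3, -0.2]
opening: 43.0
grasp_force: 0.0
```

Request:
{"name": "servo_tool", "arguments": {"motion": "0.5 0 0 -15 0 0 0;0.5 0 0 -40 0 -0.021 0;0.5 0 0 -80 0 -0.021 0;0.3 0 0 -115 0 -0.021 0;0 0 0 -130 0 -0.021 0;0 0 0 -130 0 -0.021 0;0 0 0 -130 0 -0.021 0"}}

```text
clock: 13.22
position: [542.2, 156.2, 217.3]
tool_rot: [0.001, 0.72, 0.694, 0.002]
contact_force: [-0.5, 0.1, -1.3]
opening: 0.4
grasp_force: 0.0
```

```bash
python3 -c "
from h import *
im,W=lid()
go((548.5,290,230),87.8)
h=cv2.cvtColor(im,cv2.COLOR_RGB2HSV)
y=(h[...,0]>22)&(h[...,0]<36)&(h[...,1]>150)&(h[...,2]>60)
k,l,st,c=cv2.connectedComponentsWithStats(y.astype(np.uint8))
for i in range(1,k):
    if st[i,4]>100: p=W[l==i]; print('clip',c[i].round(),np.median(p,0).round(1),np.percentile(p,[3,97],0).round(1))
"
```

```text
lid slope/100 [-0.11  0.14] z 76.81 rect [540.6 158.3 168.5 118.6  87.8] ymin/max [ 75.8 243.2] F [-0.5 -0.   1.2]
t 13.27 pos [541.7 156.1 216.3] x-yaw 87.9 F [-0.5 -0.   1.2]
 move [134.1   1.8 -13.6] [ 0.002 -0.001  0.001]
clip [267.  76.] [556.6 253.3 107.1] [[537.3 243.4  84.3]
 [576.8 262.1 122.8]]
clip [174. 187.] [468.1 160.9 106.3] [[458.5 140.6  85.1]
 [478.4 179.5 123.8]]
```

The lid now lies level at 76 mm all round. Next is the left clip: approach from outside with the fingers shut.

Request:
{"name": "servo_tool", "arguments": {"motion": "0 40 12 0 0 0 0;0 80 12 0 0 0 0;0 120 12 0 0 0 0;0 137 12 20 0 0 0;0 137 12 60 0 0 0;0 137 12 90 0 0 0;0 137 12 90 0 0 0;0 137 12 90 0 0 0"}}

```text
clock: 13.93
position: [558.1, 291.2, 124.4]
tool_rot: [-0.0, 0.721, 0.693, -0.002]
contact_force: [-0.2, -0.5, 0.9]
opening: 0.1
grasp_force: 0.0
```

```bash
python3 -c "
from h import *
go((558.4,293,115),88)
go((557.3,263.3,115),88)
"
```

```text
t 13.93 pos [558.1 291.2 124.4] x-yaw 87.8 F [-0.2 -0.5  0.9]
 move [1.8 0.2 9.4] [-0.002  0.002 -0.004]
t 13.93 pos [558.1 291.2 124.4] x-yaw 87.8 F [-0.2 -0.5  0.9]
 move [-27.9   0.3   9.5] [-0.002  0.002 -0.004]
```

Request:
{"name": "servo_tool", "arguments": {"motion": "0 -10 0 13 0 0 0;0 -20 0 12.5 0 0 0;0 -25 0 11 0 0 0;0 -30 0 10 0 0 0;0 -35 0 10 0 0 0;0 -39 0 10.5 0 0 0;0 -44 0 12 0 0 0;0 -48 0 13.5 0 0 0"}}

```text
clock: 14.6
position: [558.4, 244.4, 114.1]
tool_rot: [0.001, 0.72, 0.694, 0.002]
contact_force: [0.4, 2.7, 6.3]
opening: 0.1
grasp_force: 2.6
```

Request:
{"name": "servo_tool", "arguments": {"motion": "0 0 0 0 0 0 0"}}

```text
clock: 14.68
position: [558.3, 243.3, 113.7]
tool_rot: [0.001, 0.721, 0.693, 0.002]
contact_force: [1.4, 1.3, 2.6]
opening: 0.0
grasp_force: 1.2
```

Request:
{"name": "servo_tool", "arguments": {"motion": "0 -3 0 3 0 0 0;0 -6 0 6 0 0 0;0 -8 0 9 0 0 0;0 -10 0 11.5 0 0 0;0 -12 0 14 0 0 0;0 -13.7 0 16.5 0 0 0;0 -14.7 0 18.5 0 0 0;0 -14.7 0 18.5 0 0 0"}}

```text
clock: 15.35
position: [557.6, 228.6, 94.7]
tool_rot: [0.001, 0.721, 0.693, 0.001]
contact_force: [0.1, 0.2, 5.1]
opening: 0.3
grasp_force: 2.1
```

Request:
{"name": "servo_tool", "arguments": {"motion": "0 0 0 0 0 0 0"}}

```text
clock: 15.43
position: [557.6, 228.7, 94.8]
tool_rot: [0.001, 0.721, 0.693, 0.001]
contact_force: [0.7, -0.9, 3.7]
opening: -0.1
grasp_force: 1.8
```

Request:
{"name": "servo_tool", "arguments": {"motion": "0 -0.5 0 1.5 0 0 0;0 -0.9 0 3 0 0 0;0 -0.9 0 3 0 0 0"}}

```text
clock: 15.68
position: [557.6, 227.5, 91.8]
tool_rot: [0.001, 0.721, 0.693, 0.001]
contact_force: [0.4, -2.4, 6.5]
opening: 0.1
grasp_force: 2.8
```

Request:
{"name": "servo_tool", "arguments": {"motion": "0 0 0 1 0 0 0;0 -0.3 0 1.5 0 0 0;0 -0.3 0 1.5 0 0 0"}}

```text
clock: 15.93
position: [557.5, 227.1, 90.5]
tool_rot: [0.001, 0.721, 0.693, 0.001]
contact_force: [0.7, -3.1, 6.3]
opening: -0.2
grasp_force: 3.2
```

Request:
{"name": "servo_tool", "arguments": {"motion": "0 0 0 0.5 0 0 0;0 0 0 1 0 0 0;0 0 0 1 0 0 0"}}

```text
clock: 16.18
position: [557.6, 226.8, 89.5]
tool_rot: [0.001, 0.721, 0.693, 0.001]
contact_force: [0.6, -3.0, 7.3]
opening: -0.5
grasp_force: 3.5
```

Request:
{"name": "servo_tool", "arguments": {"motion": "0 0 0 0.5 0 0 0;0 0 0 1 0 0 0;0 0 0 1 0 0 0"}}

```text
clock: 16.43
position: [557.5, 226.6, 88.5]
tool_rot: [0.001, 0.721, 0.693, 0.001]
contact_force: [0.9, -4.5, 7.6]
opening: 0.2
grasp_force: 3.6
```

Request:
{"name": "servo_tool", "arguments": {"motion": "0 0 0 0.5 0 0 0;0 0 0 1 0 0 0;0 0 0 1 0 0 0"}}

```text
clock: 16.68
position: [557.6, 226.3, 87.4]
tool_rot: [0.001, 0.721, 0.693, 0.001]
contact_force: [-0.2, -3.9, 9.0]
opening: -0.3
grasp_force: 3.6
```

Request:
{"name": "servo_tool", "arguments": {"motion": "0 0 0 0.5 0 0 0;0 0 0 0.8 0 0 0;0 0 0 0.8 0 0 0"}}

```text
clock: 16.93
position: [557.5, 226.2, 86.6]
tool_rot: [0.001, 0.721, 0.693, 0.001]
contact_force: [1.4, -4.0, 8.9]
opening: 0.1
grasp_force: 3.7
```

Request:
{"name": "servo_tool", "arguments": {"motion": "0 0 0 0.5 0 0 0;0 0 0 0.8 0 0 0;0 0 0 0.8 0 0 0"}}

```text
clock: 17.18
position: [557.5, 226.1, 85.9]
tool_rot: [0.001, 0.721, 0.693, 0.0]
contact_force: [0.8, -6.7, 7.7]
opening: 0.0
grasp_force: 3.7
```

Request:
{"name": "servo_tool", "arguments": {"motion": "0 0 0 0.5 0 0 0;0 0 0 0.8 0 0 0;0 0 0 0.8 0 0 0"}}

```text
clock: 17.43
position: [557.5, 225.9, 85.0]
tool_rot: [0.001, 0.721, 0.693, 0.0]
contact_force: [-0.2, -6.1, 8.1]
opening: -0.2
grasp_force: 3.8
```

Request:
{"name": "servo_tool", "arguments": {"motion": "0 -0.3 0 0.4 0 0 0;0 -0.3 0 0.8 0 0 0;0 -0.3 0 0.8 0 0 0"}}

```text
clock: 17.68
position: [557.5, 225.8, 84.2]
tool_rot: [0.001, 0.721, 0.693, 0.0]
contact_force: [0.3, -5.2, 7.8]
opening: -0.3
grasp_force: 3.9
```

Request:
{"name": "servo_tool", "arguments": {"motion": "0 0 0 0.4 0 0 0;0 0 0 0.8 0 0 0;0 0 0 0.8 0 0 0"}}

```text
clock: 17.93
position: [557.6, 225.7, 83.8]
tool_rot: [0.001, 0.721, 0.693, 0.001]
contact_force: [-1.3, -5.5, 11.9]
opening: 0.2
grasp_force: 6.0
```

Request:
{"name": "servo_tool", "arguments": {"motion": "0 0 0 0.3 0 0 0;0 0 0 0.6 0 0 0;0 0 0 0.6 0 0 0"}}

```text
clock: 18.18
position: [557.6, 225.8, 83.7]
tool_rot: [0.001, 0.721, 0.693, 0.001]
contact_force: [-1.6, -6.5, 17.5]
opening: 0.0
grasp_force: 8.9
```

The force shoots up without motion at z = 83.7, so the left clip is home. On to the right clip.

Request:
{"name": "servo_tool", "arguments": {"motion": "0 0 0 0.3 0 0 0;0 0 0 0.3 0 0 0;0 0 0 -10 0 0 0;0 0 0 -50 0 0 0;0 0 0 -90 0 0 0;0 -40 0 -100 0 0 0;0 -80 0 -100 0 0 0;0 -120 0 -100 0 0 0"}}

```text
clock: 18.85
position: [552.0, 107.5, 183.4]
tool_rot: [0.001, 0.72, 0.694, 0.002]
contact_force: [0.6, -0.3, -0.6]
opening: 0.0
grasp_force: 0.0
```

Request:
{"name": "servo_tool", "arguments": {"motion": "0 -40 0 0 0 0 0;0 -80 0 0 0 0 0;0 -88 0 0 0 0 0;0 -88 0 0 0 0 0;0 -88 0 0 0 0 0"}}

```text
clock: 19.27
position: [548.6, 20.0, 182.2]
tool_rot: [0.0, 0.721, 0.693, 0.001]
contact_force: [0.4, 0.7, -0.4]
opening: 0.2
grasp_force: 0.0
```

```bash
python3 -c "
from h import *
go((548.8,19,115),88)
im,d,W=pts('wrist'); h=cv2.cvtColor(im,cv2.COLOR_RGB2HSV)
y=(h[...,0]>22)&(h[...,0]<36)&(h[...,1]>150)&(h[...,2]>60)
k,l,st,c=cv2.connectedComponentsWithStats(y.astype(np.uint8))
for i in range(1,k):
    if st[i,4]>100: p=W[l==i]; print('clip',c[i].round(),np.median(p,0).round(1),np.percentile(p,[3,97],0).round(1))
"
```

```text
t 19.27 pos [548.6  20.  182.2] x-yaw 87.7 F [ 0.4  0.7 -0.4]
 move [-1.   0.1 67.2] [ 0.001 -0.001 -0.005]
clip [131.  22.] [468.9 151.9 104.5] [[458.8 139.2  85.5]
 [478.6 167.4 123.8]]
clip [253. 153.] [549.   59.3 110.9] [[529.5  49.5  12.1]
 [568.5  69.1 128.1]]
```

Request:
{"name": "servo_tool", "arguments": {"motion": "0 0 0 40 0 0 0;0 0 0 66 0 0 0;0 0 0 66 0 0 0;0 10 0 67 0 0 0;0 21 0 67 0 0 0;0 26 0 65.5 0 0 0;0 31.5 0 64 0 0 0;0 36 0 64 0 0 0"}}

```text
clock: 19.98
position: [550.8, 57.0, 119.6]
tool_rot: [0.001, 0.72, 0.694, 0.002]
contact_force: [-0.3, -5.5, 0.3]
opening: 0.0
grasp_force: 2.5
```

Request:
{"name": "servo_tool", "arguments": {"motion": "0 4.5 0 0.5 0 0 0;0 9 0 2 0 0 0;0 13.5 0 3.7 0 0 0;0 17.5 0 6.5 0 0 0;0 21 0 9.5 0 0 0;0 24 0 13 0 0 0;0 26 0 16 0 0 0;0 26 0 16 0 0 0"}}

```text
clock: 20.65
position: [552.1, 84.0, 102.7]
tool_rot: [0.0, 0.72, 0.694, 0.002]
contact_force: [0.4, 0.7, 3.1]
opening: 0.2
grasp_force: 1.1
```

Request:
{"name": "servo_tool", "arguments": {"motion": "0 0 0 0 0 0 0"}}

```text
clock: 20.73
position: [551.9, 83.7, 102.7]
tool_rot: [0.0, 0.72, 0.694, 0.002]
contact_force: [-0.2, 0.1, 0.4]
opening: -0.1
grasp_force: 0.1
```

Request:
{"name": "servo_tool", "arguments": {"motion": "0 0.5 0 2 0 0 0;0 0.9 0 4 0 0 0;0 1.2 0 6 0 0 0;0 1.4 0 7 0 0 0;0 1.4 0 7 0 0 0"}}

```text
clock: 21.15
position: [552.2, 85.3, 95.9]
tool_rot: [0.0, 0.72, 0.694, 0.002]
contact_force: [-0.2, 3.0, 6.7]
opening: 0.1
grasp_force: 2.7
```

Request:
{"name": "servo_tool", "arguments": {"motion": "0 0.3 0 1 0 0 0;0 0.4 0 2 0 0 0;0 0.4 0 2 0 0 0"}}

```text
clock: 21.4
position: [552.2, 85.9, 94.0]
tool_rot: [0.0, 0.72, 0.694, 0.002]
contact_force: [-0.2, 3.2, 7.0]
opening: 0.1
grasp_force: 3.2
```

Request:
{"name": "servo_tool", "arguments": {"motion": "0 0.1 0 0.6 0 0 0;0 0.2 0 1.2 0 0 0;0 0.2 0 1.2 0 0 0"}}

```text
clock: 21.65
position: [552.2, 86.2, 92.8]
tool_rot: [0.0, 0.72, 0.694, 0.002]
contact_force: [-0.5, 3.2, 7.6]
opening: -0.1
grasp_force: 3.5
```

Request:
{"name": "servo_tool", "arguments": {"motion": "0 0.1 0 0.5 0 0 0;0 0.2 0 1 0 0 0;0 0.2 0 1 0 0 0"}}

```text
clock: 21.9
position: [552.2, 86.4, 91.9]
tool_rot: [0.0, 0.72, 0.694, 0.002]
contact_force: [-0.9, 4.1, 8.0]
opening: -0.0
grasp_force: 3.6
```

Request:
{"name": "servo_tool", "arguments": {"motion": "0 0.1 0 0.5 0 0 0;0 0.2 0 0.9 0 0 0;0 0.2 0 0.9 0 0 0"}}

```text
clock: 22.15
position: [552.3, 86.6, 91.0]
tool_rot: [0.0, 0.72, 0.694, 0.002]
contact_force: [-1.0, 4.0, 8.1]
opening: 0.2
grasp_force: 3.7
```

Request:
{"name": "servo_tool", "arguments": {"motion": "0 0.1 0 0.5 0 0 0;0 0.2 0 0.9 0 0 0;0 0.2 0 0.9 0 0 0"}}

```text
clock: 22.4
position: [552.3, 86.8, 90.1]
tool_rot: [0.0, 0.72, 0.694, 0.002]
contact_force: [-0.1, 4.3, 7.4]
opening: 0.1
grasp_force: 3.7
```

Request:
{"name": "servo_tool", "arguments": {"motion": "0 0 0 0.4 0 0 0;0 0.1 0 0.8 0 0 0;0 0.1 0 0.8 0 0 0"}}

```text
clock: 22.65
position: [552.2, 86.9, 89.3]
tool_rot: [0.0, 0.72, 0.694, 0.002]
contact_force: [-0.3, 4.5, 8.2]
opening: -0.2
grasp_force: 4.1
```

Request:
{"name": "servo_tool", "arguments": {"motion": "0 0 0 0.4 0 0 0;0 0.1 0 0.8 0 0 0;0 0.1 0 0.8 0 0 0"}}

```text
clock: 22.9
position: [552.3, 86.9, 89.0]
tool_rot: [0.0, 0.72, 0.694, 0.003]
contact_force: [-1.6, 2.9, 15.6]
opening: 0.1
grasp_force: 7.7
```

Request:
{"name": "servo_tool", "arguments": {"motion": "0 0 0 0.3 0 0 0;0 0 0 0.6 0 0 0;0 0 0 0.6 0 0 0"}}

```text
clock: 23.15
position: [552.3, 86.9, 88.9]
tool_rot: [0.0, 0.72, 0.694, 0.003]
contact_force: [-3.5, 3.9, 22.1]
opening: 0.2
grasp_force: 11.0
```

The right clip is home at 88.9. Next I lift, turn a quarter and go to the near clip.

Request:
{"name": "servo_tool", "arguments": {"motion": "0 0 0 -10 0 0 0;0 0 0 -50 0 0 0;0 0 0 -90 0 0 0;0 0 0 -110 0 0 -0.12;0 0 0 -110 0 0 -0.5;0 0 0 -110 0 0 -0.5;0 0 0 -110 0 0 -0.5;0 0 0 -110 0 0 -0.5"}}

```text
clock: 23.82
position: [551.3, 85.3, 197.7]
tool_rot: [0.001, 0.524, 0.852, 0.001]
contact_force: [0.2, -0.6, 0.8]
opening: -0.2
grasp_force: 0.0
```

```bash
python3 -c "
from h import *
go((429.6,160.5,190),178);print(sense()['q'].round(2))"
```

```text
t 23.82 pos [551.3  85.3 197.7] x-yaw 116.8 F [ 0.2 -0.6  0.8]
 move [122.  -74.8   7.5] [ 3.000e-03  1.000e-03 -1.068e+00]
[-0.45  0.45  0.28  2.03 -0.19  0.68  0.42]
```

Request:
{"name": "servo_tool", "arguments": {"motion": "0 122 -75 7 0 0 -1.068;0 122 -75 7 0 0 -1.068;0 122 -75 7 0 0 -1.068;0 122 -75 7 0 0 -1.068;0 122 -75 7 0 0 -1.068;0 122 -75 7 0 0 -1.068;0 122 -75 7 0 0 -1.068;0 122 -75 7 0 0 -1.068"}}

```text
clock: 24.48
position: [429.6, 161.1, 190.0]
tool_rot: [0.001, 0.053, 0.999, 0.001]
contact_force: [-0.2, 0.1, -0.3]
opening: -0.3
grasp_force: 0.0
```

Request:
{"name": "servo_tool", "arguments": {"motion": "0 0 0 0 0 0 -0.07;0 0 0 0 0 0 -0.07;0 0 0 0 0 0 -0.07"}}

```text
clock: 24.73
position: [429.8, 160.7, 189.9]
tool_rot: [0.001, 0.022, 1.0, 0.0]
contact_force: [-0.4, 0.9, -0.5]
opening: -0.1
grasp_force: 0.0
```

```bash
python3 -c "
from h import *
go((429.6,160.5,190),178)
im,d,W=pts('wrist'); h=cv2.cvtColor(im,cv2.COLOR_RGB2HSV)
y=(h[...,0]>22)&(h[...,0]<36)&(h[...,1]>150)&(h[...,2]>60)
k,l,st,c=cv2.connectedComponentsWithStats(y.astype(np.uint8))
for i in range(1,k):
    if st[i,4]>100: p=W[l==i]; print('clip',c[i].round(),np.median(p,0).round(1),np.percentile(p,[3,97],0).round(1))
"
```

```text
t 24.73 pos [429.8 160.7 189.9] x-yaw 177.5 F [-0.4  0.9 -0.5]
 move [ 0.2 -0.3 -0.1] [ 0.001  0.002 -0.009]
clip [166. 316.] [553.4  67.4  91.4] [[419.6  61.5  89.6]
 [561.3 131.1 254.8]]
clip [339. 317.] [567.2 243.   86.1] [[421.4 188.9  83.8]
 [577.3 249.7 255.8]]
```

Request:
{"name": "servo_tool", "arguments": {"motion": "0 0 0 40 0 0 0;0 0 0 76 0 0 0;0 0 0 76 0 0 0;0 -10 0 77 0 0 0;0 -21 0 77 0 0 0;0 -27 0 76 0 0 0;0 -32 0 74.5 0 0 0;0 -36.5 0 74.5 0 0 0"}}

```text
clock: 25.45
position: [467.1, 159.5, 117.1]
tool_rot: [0.002, 0.02, 1.0, 0.001]
contact_force: [-5.0, 0.9, 3.4]
opening: 0.5
grasp_force: 2.5
```

Request:
{"name": "servo_tool", "arguments": {"motion": "0 -4.5 0 0.5 0 0 0;0 -9 0 2 0 0 0;0 -13.5 0 3.7 0 0 0;0 -17.5 0 6.5 0 0 0;0 -21 0 9.5 0 0 0;0 -24 0 13 0 0 0;0 -26 0 16 0 0 0;0 -26 0 16 0 0 0"}}

```text
clock: 26.12
position: [495.0, 158.6, 100.4]
tool_rot: [0.003, 0.02, 1.0, 0.001]
contact_force: [0.5, -0.4, 2.4]
opening: 0.2
grasp_force: 1.0
```

Request:
{"name": "servo_tool", "arguments": {"motion": "0 0 0 0 0 0 0"}}

```text
clock: 26.2
position: [494.4, 158.7, 100.3]
tool_rot: [0.003, 0.02, 1.0, 0.001]
contact_force: [-0.7, -0.5, -0.1]
opening: -0.3
grasp_force: 0.0
```

Request:
{"name": "servo_tool", "arguments": {"motion": "0 -0.4 0 2 0 0 0;0 -0.7 0 4 0 0 0;0 -1 0 6 0 0 0;0 -1 0 6 0 0 0"}}

```text
clock: 26.53
position: [495.9, 158.9, 94.5]
tool_rot: [0.003, 0.02, 1.0, 0.001]
contact_force: [1.4, 0.2, 6.4]
opening: -0.0
grasp_force: 2.3
```

Request:
{"name": "servo_tool", "arguments": {"motion": "0 -0.3 0 1 0 0 0;0 -0.4 0 2 0 0 0;0 -0.4 0 2 0 0 0"}}

```text
clock: 26.78
position: [496.5, 158.9, 92.6]
tool_rot: [0.003, 0.02, 1.0, 0.001]
contact_force: [2.6, -1.9, 7.6]
opening: 0.1
grasp_force: 3.0
```

Request:
{"name": "servo_tool", "arguments": {"motion": "0 -0.1 0 0.6 0 0 0;0 -0.2 0 1.2 0 0 0;0 -0.2 0 1.2 0 0 0"}}

```text
clock: 27.03
position: [496.9, 158.9, 91.6]
tool_rot: [0.004, 0.02, 1.0, 0.001]
contact_force: [2.4, -0.1, 5.6]
opening: 0.0
grasp_force: 3.4
```

Request:
{"name": "servo_tool", "arguments": {"motion": "0 -0.1 0 0.5 0 0 0;0 -0.2 0 1 0 0 0;0 -0.2 0 1 0 0 0"}}

```text
clock: 27.28
position: [497.1, 158.9, 90.6]
tool_rot: [0.004, 0.02, 1.0, 0.001]
contact_force: [3.5, -1.7, 7.6]
opening: 0.1
grasp_force: 3.5
```

Request:
{"name": "servo_tool", "arguments": {"motion": "0 -0.1 0 0.5 0 0 0;0 -0.2 0 0.9 0 0 0;0 -0.2 0 0.9 0 0 0"}}

```text
clock: 27.53
position: [497.4, 158.8, 89.7]
tool_rot: [0.004, 0.02, 1.0, 0.001]
contact_force: [3.1, -1.6, 8.3]
opening: -0.4
grasp_force: 3.5
```

Request:
{"name": "servo_tool", "arguments": {"motion": "0 -0.1 0 0.5 0 0 0;0 -0.2 0 0.9 0 0 0;0 -0.2 0 0.9 0 0 0"}}

```text
clock: 27.78
position: [497.6, 158.8, 88.8]
tool_rot: [0.004, 0.02, 1.0, 0.001]
contact_force: [2.7, -1.6, 7.9]
opening: 0.4
grasp_force: 3.6
```

Request:
{"name": "servo_tool", "arguments": {"motion": "0 0 0 0.4 0 0 0;0 -0.1 0 0.8 0 0 0;0 -0.1 0 0.8 0 0 0"}}

```text
clock: 28.03
position: [497.7, 158.9, 88.0]
tool_rot: [0.004, 0.02, 1.0, 0.001]
contact_force: [3.0, -0.9, 7.5]
opening: -0.0
grasp_force: 3.6
```

Request:
{"name": "servo_tool", "arguments": {"motion": "0 0 0 0.4 0 0 0;0 -0.1 0 0.8 0 0 0;0 -0.1 0 0.8 0 0 0"}}

```text
clock: 28.28
position: [497.9, 158.9, 87.2]
tool_rot: [0.004, 0.02, 1.0, 0.001]
contact_force: [3.9, -1.8, 7.7]
opening: 0.1
grasp_force: 3.7
```

Request:
{"name": "servo_tool", "arguments": {"motion": "0 0 0 0.4 0 0 0;0 -0.1 0 0.8 0 0 0;0 -0.1 0 0.8 0 0 0"}}

```text
clock: 28.53
position: [498.0, 158.8, 86.4]
tool_rot: [0.004, 0.02, 1.0, 0.001]
contact_force: [4.5, -1.5, 8.0]
opening: 0.1
grasp_force: 3.7
```

Request:
{"name": "servo_tool", "arguments": {"motion": "0 0 0 0.4 0 0 0;0 -0.1 0 0.8 0 0 0;0 -0.1 0 0.8 0 0 0"}}

```text
clock: 28.78
position: [498.1, 158.8, 85.7]
tool_rot: [0.004, 0.02, 1.0, 0.001]
contact_force: [3.5, -1.8, 9.1]
opening: 0.3
grasp_force: 4.3
```

Request:
{"name": "servo_tool", "arguments": {"motion": "0 0 0 0.4 0 0 0;0 -0.1 0 0.8 0 0 0;0 -0.1 0 0.8 0 0 0"}}

```text
clock: 29.03
position: [498.2, 158.8, 85.4]
tool_rot: [0.004, 0.02, 1.0, 0.001]
contact_force: [2.0, -1.9, 17.4]
opening: 0.2
grasp_force: 8.4
```

Request:
{"name": "servo_tool", "arguments": {"motion": "0 0 0 0.2 0 0 0;0 0 0 0.5 0 0 0;0 0 0 0.5 0 0 0"}}

```text
clock: 29.28
position: [498.2, 158.9, 85.3]
tool_rot: [0.004, 0.02, 1.0, 0.001]
contact_force: [0.8, -2.8, 23.0]
opening: -0.4
grasp_force: 11.4
```

Request:
{"name": "servo_tool", "arguments": {"motion": "0 0 0 -10 0 0 0;0 0 0 -50 0 0 0;0 0 0 -90 0 0 0;0 0 0 -130 0 0 0;0 40 0 -160 0 0 0;0 60 0 -160 0 0 0;0 60 0 -160 0 0 0;0 60 0 -160 0 0 0"}}

```text
clock: 29.95
position: [434.5, 160.8, 244.2]
tool_rot: [0.002, 0.019, 1.0, 0.001]
contact_force: [-0.9, 0.9, -0.8]
opening: 0.6
grasp_force: 0.0
```

```bash
python3 - <<'E'
from h import *
im,W=lid(); h=cv2.cvtColor(im,cv2.COLOR_RGB2HSV); cv2.imwrite("pics/end.png",im[:,:,::-1])
y=(h[...,0]>22)&(h[...,0]<36)&(h[...,1]>150)&(h[...,2]>60)
k,l,st,c=cv2.connectedComponentsWithStats(y.astype(np.uint8))
for i in range(1,k):
    if st[i,4]>100:
        p=W[l==i]; p=p[abs(p[:,2]-np.median(p[:,2]))<6]; A=np.c_[p[:,:2]-p[:,:2].mean(0),np.ones(len(p))]
        print(c[i].round(),np.median(p,0).round(1),"slope/100",(100*np.linalg.lstsq(A,p[:,2],rcond=None)[0][:2]).round(1),np.percentile(p,[3,97],0).round(1))
E
```

```text
lid slope/100 [0.02 0.13] z 76.78 rect [519.4 158.6 169.3  77.7  87.9] ymin/max [ 75.1 243.1] F [ 0.8  0.5 -0.8]
[253. 220.] [481.6 159.2  86.6] slope/100 [-4.1  0.1] [[470.2 139.7  84.9]
 [500.7 178.3  89. ]]
[313. 265.] [543.  227.8  84.8] slope/100 [0.6 2.1] [[534.1 206.2  83.3]
 [557.1 249.2  87. ]]
[192. 266.] [535.3  85.1  89.9] slope/100 [ 1.4 -2.6] [[527.2  63.5  88.4]
 [549.5 106.3  91.9]]
```

View pics/end.png

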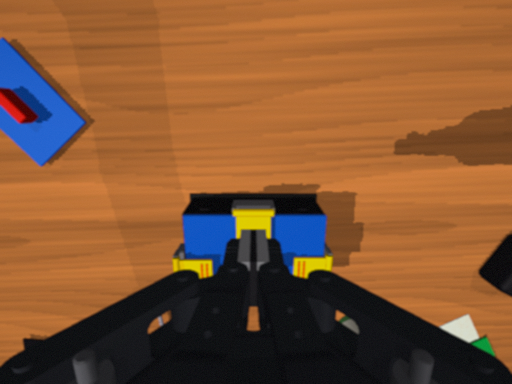

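All three clips lie level over the lid: near at (253,220), left at (313,265) and right at (192,266). The lid reads flat at 76 mm and the gripper is clear.

```bash
python3 -c "
from h import *
print(workorder.job_done())"
```

```text
the job is handed in; nothing more can be done
None
```

The job is handed in at about 30 s: the lid reads flush on the rim all round, all three clips are pressed home on their stops (about 18 to 23 N each), and nothing is held. On the first try the lid caught on the right clip's bracket, so I regripped it and set it again, with the clips still open.

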